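Line up the dummy loads by height beside the power sensor

ROBOT

A 6-joint arm with a two-finger parallel gripper is mounted at the origin on the work surface. World frame = base frame: x ahead of the robot, y to its left, z up, the work surface at z = 0. Lengths are in m, angles in rad, forces in N, time in s.
With the tool pointing down it reaches from about 0.325 to 0.925 m from the base axis. Payload 3.1 kg.
Tool frame: the origin (TCP) lies midway between the tips of the shut fingers; the grasp point (between the pads) lies 19 mm behind it (env.grasp_offset is the distance from the TCP to the grasp point, in m); y points along the fingers, x is the direction in which the jaws open and shut, and the axes are right-handed (so a half turn about y gives the same grasp; the last joint's range is limited). The gripper opens to 85 mm and grips with 20 to 120 N. Pads are 22 mm wide; open, the fingers measure 114 mm over their backs; the gripper's body (76 mm by 85 mm) begins 54 mm behind the grasp point. The pads swing forward as they close: fully open they stand 13 mm farther back than shut.
Start: joints at [-0.112, 0.217, 1.613, -0, 1.311, -0.112], TCP at [0.625, 0, 0.231] pointing down, gripper open.
Joint ranges: [-2.75, 2.75], [-0.78, 2.1], [0.31, 2.55], [-1.13, 4.27], [0.13, 2.63], [-2.58, 2.58]. Speed limits (rad/s): [2.79, 2.79, 3.14, 3.14, 3.14, 3.14].

INTERFACE

Orientations are given as a unit quaternion [x, y, z, w].
In Python, from rig import get_obs, eyes, sign_off, env gives the robot as it stands.
- The arm moves only by the tool drive_tool, never from a script. Its argument "moves" is a list of rows, each a list of 3 entries, a list of its own where there are three numbers: the opening, from 0 (shut) to 1 (fully open), then the shift along the tool's x, y, z in cm, then the turn about the tool's y in rad. In form: [[claw, [dx, dy, dz], twist], ...]. A call has exactly 8 rows; each row shifts and turns the commanded pose from where the row before left it, along the tool's axes as they then stand; what a row does not reach is not made up. A row lasts 1/8 s, in which the tool goes at most 62.5 mm and 10.7 degrees, less where a joint would pass 70% of its speed; a pose out of reach is approached as far as the arm can. A call with a gripper value outside its range is refused whole. The fingers move at their own pace and stop on an object; "force" is the grip in N (left out, the last holds). Time passes only in rows, so rows that do not move let the fingers close, or fill a call up. It gives the time, the measured TCP pose, the force and the opening at its end, in the units of the state.
- get_obs(): the state, without advancing time (a new reading comes with each control period).
- eyes.camera(name): name is "scene" or "side" or "wrist"; returns a dict with "img" (420x560x3 uint8, red, green, blue), "vfov" (degrees; the focal length in pixels is half the picture's height over the tangent of half this angle, whatever the lens; pixels are square), "cx", "cy" (the principal point, pixels), "rvec" (rotation vector, rad) and "tvec" (3), from world to camera coordinates, as OpenCV has them; the wrist camera has in their place "hand_eye" (4x4, takes a point from camera to tool coordinates, whose origin is the TCP and whose axes are the tool frame's). Camera axes: x right, y down, z forward; pixel columns grow to the right and rows downward; lengths in m; the calibration is good to about 2 mm. The wrist camera is an equidistant fisheye: a pixel r from the principal point sees the ray r / f radians off the axis. A picture is of the moment at which its call begins: read the wrist's pose just before it. There is no depth.
- sign_off(): hands the job in, once; it reports no verdict.
The state is a dict: "clock": time; "q": joint angles; "dq": joint speeds; "effort": joint torques, N m; "tool_pos": TCP position; "tcp_rot": TCP orientation; "ft_force": force on the tool from outside, world axes, zero at the start; "torque": the same for the moment, N m; "grip_width": finger opening in m.
Only numpy, scipy, OpenCV 4.12 (cv2) and the standard library are available. Lean on these libraries where they do the work, as an engineer would, in place of code of your own. Each camera call takes 0.05 s, during which the arm holds its last target.

TASK

Set out the dummy loads for the calibration run: stand the four finned loads upright, connector up, on the white discs of the rail, one to a disc and well centred, in order of height, with the tallest on the disc next to the box-shaped power sensor and each next one shorter going away from it. Leave the loose green circuit board where it is.

Things in the scene. Friction and masses are not known exactly. Their poses are not given: they have to be found in the camera images.
- load_w: The second tallest of four grey finned coaxial dummy loads, loose, standing upright with its connector up: round finned body 40 mm in diameter and 66 mm tall with a plain outer envelope to grip, topped by an 18 mm diameter steel connector, 80 mm tall in all, about 200 g (varies by a third). Origin: centre of its flat underside; z up along its axis.
- load_x: The shortest and slimmest of four grey finned coaxial dummy loads, loose, standing upright with its connector up: round finned body 28 mm in diameter and 33 mm tall with a plain outer envelope to grip, topped by an 18 mm diameter steel connector, 45 mm tall in all, about 60 g (varies by a third). Origin: centre of its flat underside; z up along its axis.
- load_y: The tallest and widest of four grey finned coaxial dummy loads, loose, standing upright with its connector up: round finned body 46 mm in diameter and 85 mm tall with a plain outer envelope to grip, topped by an 18 mm diameter steel connector, 100 mm tall in all, about 320 g (varies by a third). Origin: centre of its flat underside; z up along its axis.
- load_z: The third tallest of four grey finned coaxial dummy loads, loose, standing upright with its connector up: round finned body 34 mm in diameter and 50 mm tall with a plain outer envelope to grip, topped by an 18 mm diameter steel connector, 62 mm tall in all, about 120 g (varies by a third). Origin: centre of its flat underside; z up along its axis.
- disc_a: One of four identical white discs, fixed, 58 mm in diameter and 2 mm thick, on the 6 mm thick dark steel rail that lies flat on the bench. The four stand in one straight row, centres 85 mm apart; the letters tell nothing of their order. Origin: centre of the disc's underside (6 mm above the bench); its top is 8 mm above the bench. The discs' x axis is square to the row, pointing away from the robot within 0.2 rad, and y runs along the row.
- disc_b: One of four identical white discs, fixed, 58 mm in diameter and 2 mm thick, on the 6 mm thick dark steel rail that lies flat on the bench. The four stand in one straight row, centres 85 mm apart; the letters tell nothing of their order. Origin: centre of the disc's underside (6 mm above the bench); its top is 8 mm above the bench. The discs' x axis is square to the row, pointing away from the robot within 0.2 rad, and y runs along the row.
- disc_c: One of four identical white discs, fixed, 58 mm in diameter and 2 mm thick, on the 6 mm thick dark steel rail that lies flat on the bench. The four stand in one straight row, centres 85 mm apart; the letters tell nothing of their order. Origin: centre of the disc's underside (6 mm above the bench); its top is 8 mm above the bench. The discs' x axis is square to the row, pointing away from the robot within 0.2 rad, and y runs along the row.
- disc_d: One of four identical white discs, fixed, 58 mm in diameter and 2 mm thick, on the 6 mm thick dark steel rail that lies flat on the bench. The four stand in one straight row, centres 85 mm apart; the letters tell nothing of their order. Origin: centre of the disc's underside (6 mm above the bench); its top is 8 mm above the bench. The discs' x axis is square to the row, pointing away from the robot within 0.2 rad, and y runs along the row.
- sensor: Grey box-shaped power sensor, fixed, 50 x 50 x 40 mm with a brass connector on top (60 mm tall in all), standing on one end of the rail in line with the row, either end: its centre is 85 mm from the centre of the nearest disc. A flat aluminium blanking plate, 4 mm thick, takes the other end. Origin: centre of its underside (6 mm above the bench).
- board: Loose green circuit board, 80 x 50 mm, with a transformer, 29 mm tall in all, about 150 g, lying among the loads on the bench. To be left alone. Origin: centre of its underside; x along its long side, z up.
Not all that is in view belongs to the job. What is shaped like the load_w but blue is not meant.

How it is judged:
At the end, for the whole second after the job is handed in: Each of the four loads stands upright (within 0.1 rad) and at rest on a disc, its centre within 14 mm of the disc's centre: the tallest on the disc next to the sensor, the second tallest on the next, then the third, and the shortest on the disc farthest from the sensor ((horizontal distance between load_y and disc_a below 0.014 m or horizontal distance between load_y and disc_b below 0.014 m or horizontal distance between load_y and disc_c below 0.014 m or horizontal distance between load_y and disc_d below 0.014 m) and horizontal distance between load_y and sensor between 0.055 and 0.115 m and height (world z) of load_y between 0.0055 and 0.0115 m and angle between each of load_y, load_w, load_z, load_x's own z axis and vertical below 0.1 rad and linear speed of each of load_y, load_w, load_z, load_x below 0.02 m/s and angular speed of each of load_y, load_w, load_z, load_x below 0.2 rad/s and (horizontal distance between load_w and disc_a below 0.014 m or horizontal distance between load_w and disc_b below 0.014 m or horizontal distance between load_w and disc_c below 0.014 m or horizontal distance between load_w and disc_d below 0.014 m) and horizontal distance between load_w and sensor between 0.14 and 0.2 m and height (world z) of load_w between 0.0055 and 0.0115 m and (horizontal distance between load_z and disc_a below 0.014 m or horizontal distance between load_z and disc_b below 0.014 m or horizontal distance between load_z and disc_c below 0.014 m or horizontal distance between load_z and disc_d below 0.014 m) and horizontal distance between load_z and sensor between 0.225 and 0.285 m and height (world z) of load_z between 0.0055 and 0.0115 m and (horizontal distance between load_x and disc_a below 0.014 m or horizontal distance between load_x and disc_b below 0.014 m or horizontal distance between load_x and disc_c below 0.014 m or horizontal distance between load_x and disc_d below 0.014 m) and horizontal distance between load_x and sensor between 0.31 and 0.37 m and height (world z) of load_x between 0.0055 and 0.0115 m); the robot touches nothing.
It fails at once if the loose circuit board is shoved more than 25 mm or tipped over (distance of board from where it was at the start of the episode above 0.025 m or angle between board's own z axis and vertical above 0.5 rad).
It also fails if it takes over 115 s, if anything falls off the work surface, if the arm or the gripper's body presses on something with over 40 N, if the wrist force passes 120 N, or if a joint passes its speed limit or range.

## Working session

There is one attempt and no reset: what is moved stays moved. The work goes in short steps, Python scripts to look and compute and a tool call to move; the robot and the scene stay as the last step left them, time stands still between calls to the robot, and variables do not carry over. Pictures are saved under pics/ and viewed, and the job is handed in when it is done.

Besides the shell and the picture viewer there is one more tool, called after ">>>" as a command line: name --argument value ..., lists and objects as JSON in quotes. drive_tool: Moves the arm, as the interface text tells. Its arguments: {"type":"object","properties":{"moves":{"type":"array"},"force":{"type":"number"}},"required":["moves"]}

```bash
ls; mkdir -p pics; python3 - <<'E'
from rig import get_obs, eyes, env
import cv2
print(get_obs()); print(env.grasp_offset)
for n in ("scene","side","wrist"):
    c=eyes.camera(n); cv2.imwrite(f"pics/{n}0.png",c["img"][:,:,::-1]); print(n,{k:v for k,v in c.items() if k!="img"})
E
```

```text
pics
{'clock': 0.0, 'q': array([-1.12207800e-01,  2.17793021e-01,  1.61495541e+00,  1.35614371e-05,
        1.31132097e+00, -1.12198364e-01]), 'dq': array([-0.00163958,  0.00022003, -0.00025896, -0.000488  , -0.00022515,
        0.00025552]), 'effort': array([-2.90135131e-04, -3.96841800e+01, -3.03850436e+01, -2.80225659e-04,
        9.87685227e-03,  9.68610237e-06]), 'tool_pos': array([6.24164403e-01, 1.15476479e-04, 2.29933078e-01]), 'tcp_rot': array([-0.70700359,  0.00087421,  0.00086507,  0.70720889]), 'ft_force': array([-0.28955379,  0.22126704,  0.20481013]), 'torque': array([ 0.01164143, -0.00625506,  0.02513949]), 'grip_width': 0.08554661187722919}
0.0187
scene {'vfov': 50.083795895962695, 'cx': 275.55681344808073, 'cy': 217.70409619100104, 'rvec': array([ 2.1718111 ,  0.99459289, -0.40032442]), 'tvec': array([-0.36662858, -0.26054093,  1.20654581])}
side {'vfov': 48.18267598702858, 'cx': 278.375064560432, 'cy': 208.4473268238246, 'rvec': array([ 0.62089881, -2.58921585,  1.22247782]), 'tvec': array([0.50222276, 0.1562491 , 0.89728414])}
wrist {'vfov': 65.70646984690485, 'cx': 281.63347577528475, 'cy': 209.86165693662895, 'hand_eye': array([[ 9.99999083e-01,  5.37358063e-04, -1.24269678e-03,
        -7.19689842e-04],
       [ 1.34006282e-03, -2.61940999e-01,  9.65082959e-01,
        -1.43410387e-01],
       [ 1.93081873e-04, -9.65083739e-01, -2.61941479e-01,
         6.61075928e-02],
       [ 0.00000000e+00,  0.00000000e+00,  0.00000000e+00,
         1.00000000e+00]])}
```

View pics/scene0.png

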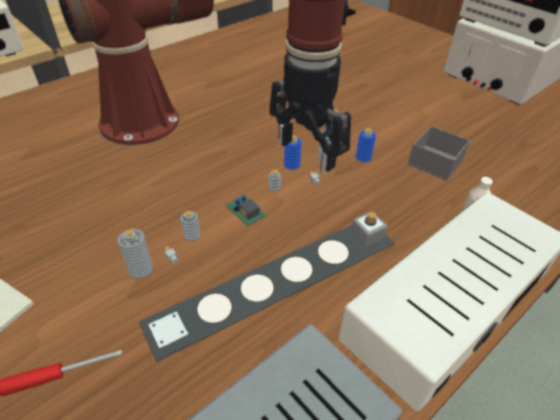

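View pics/side0.png

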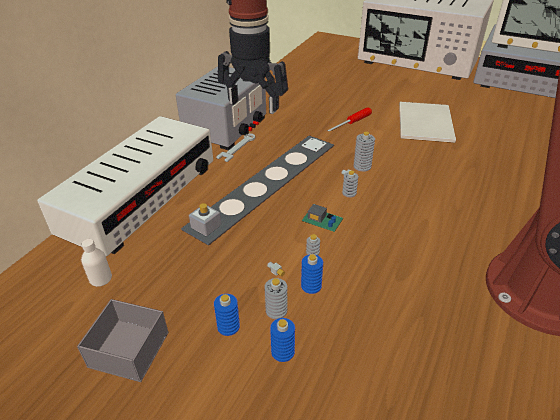

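View pics/wrist0.png

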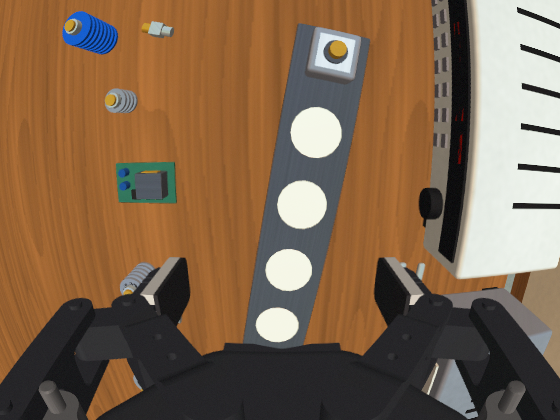

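```bash
cat > h.py <<'E'
import numpy as np, cv2
from scipy.spatial.transform import Rotation as R
def ray(c,uv,obs=None):
    img=c["img"]; f=img.shape[0]/2/np.tan(np.radians(c["vfov"])/2)
    d=(np.array(uv,float)-[c["cx"],c["cy"]])/f
    if "hand_eye" in c:
        th=np.hypot(*d); v=np.array([d[0]/th*np.sin(th),d[1]/th*np.sin(th),np.cos(th)])
        H=c["hand_eye"]; Rt=R.from_quat(obs["tcp_rot"]).as_matrix()
        return obs["tool_pos"]+Rt@H[:3,3], Rt@H[:3,:3]@v
    Rm=cv2.Rodrigues(c["rvec"])[0]
    return -Rm.T@c["tvec"], Rm.T@np.append(d,1)
def at(c,uv,z,obs=None):
    o,d=ray(c,uv,obs); return o+d*(z-o[2])/d[2]
def proj(c,P,obs=None):
    P=np.atleast_2d(P).astype(float); f=c["img"].shape[0]/2/np.tan(np.radians(c["vfov"])/2)
    if "hand_eye" in c:
        Rt=R.from_quat(obs["tcp_rot"]).as_matrix(); H=c["hand_eye"]
        p=((P-obs["tool_pos"])@Rt-H[:3,3])@H[:3,:3]
        r=np.hypot(p[:,0],p[:,1]); th=np.arctan2(r,p[:,2]); k=f*th/np.maximum(r,1e-9)
        return p[:,:2]*k[:,None]+[c["cx"],c["cy"]]
    p=P@cv2.Rodrigues(c["rvec"])[0].T+c["tvec"]
    return p[:,:2]/p[:,2:]*f+[c["cx"],c["cy"]]
def discs(c,obs=None,amin=200):
    g=cv2.inRange(c["img"],(215,205,190),(255,255,255))
    n,l,s,ce=cv2.connectedComponentsWithStats(g)
    out=[]
    for i in range(1,n):
        x,y,w,h,a=s[i]
        if amin<a<4000:
            co=max(cv2.findContours((l==i).astype(np.uint8),cv2.RETR_EXTERNAL,cv2.CHAIN_APPROX_NONE)[0],key=cv2.contourArea)
            (cc,ax,an)=cv2.fitEllipse(co)
            if a/(np.pi*ax[0]*ax[1]/4)>0.9: 
                # refine: back-project contour to plane, fit circle
                P=np.array([at(c,p[0],0.008,obs)[:2] for p in co]); A=np.c_[2*P,np.ones(len(P))]
                s_=np.linalg.lstsq(A,(P**2).sum(1),rcond=None)[0]
                out.append((cc,s_[:2],np.sqrt(s_[2]+s_[0]**2+s_[1]**2)))
    return out
E
python3 - <<'E'
from rig import get_obs, eyes
from h import *
o=get_obs()
ims={}
for n in ("scene","side","wrist"):
    c=eyes.camera(n)
    for cc,p,r in discs(c,o): print(n,np.round(cc,1),np.round(p,4),round(r,4))
    ims[n]=c["img"][:,:,::-1]
cv2.imwrite("pics/z1.png",cv2.resize(ims["scene"][130:330,100:370],None,fx=2.9,fy=2.9,interpolation=cv2.INTER_CUBIC))
cv2.imwrite("pics/z2.png",cv2.resize(ims["side"][120:370,190:400],None,fx=2.4*1.0,fy=2.4,interpolation=cv2.INTER_CUBIC))
E
```

```text
scene [332.9 251.5] [0.6649 0.0548] 0.027
scene [296.2 268.9] [ 0.65   -0.0288] 0.0269
scene [256.7 287.5] [ 0.635 -0.112] 0.0271
scene [214.  307.7] [ 0.62   -0.1954] 0.0271
scene [167.5 329. ] [ 0.6042 -0.2787] 0.0227
side [276.1 172.9] [ 0.6286 -0.1111] 0.0265
side [254.8 189.1] [ 0.6436 -0.0275] 0.0262
side [231.4 206.8] [0.6586 0.0565] 0.0266
wrist [315. 132.] [0.6602 0.0571] 0.0279
wrist [301.1 204. ] [ 0.6454 -0.0264] 0.0279
wrist [287.7 269.2] [ 0.6304 -0.1101] 0.028
wrist [276.3 324.1] [ 0.6156 -0.1938] 0.0278
```

View pics/z1.png

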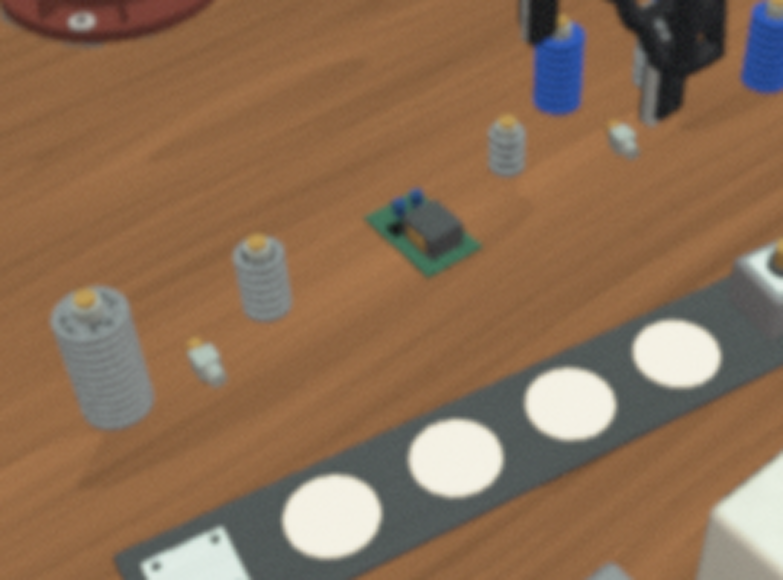

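View pics/z2.png

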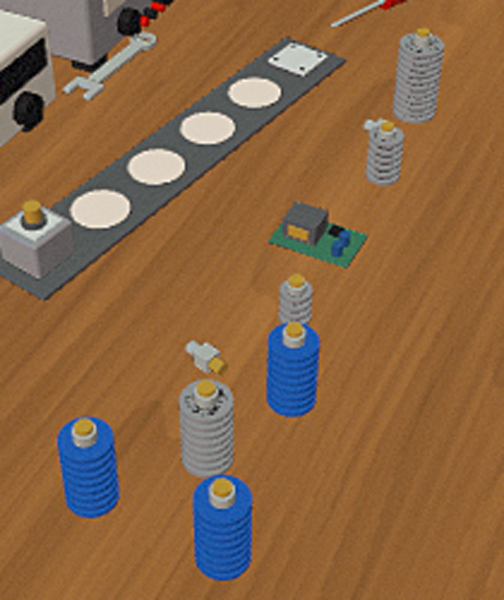

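```bash
python3 - <<'E'
from rig import get_obs, eyes
from h import *
o=get_obs()
C={n:eyes.camera(n) for n in ("scene","side","wrist")}
S=[("y",.1,"scene",(129.3,232.4)),("y",.1,"side",(366.3,133.8)),("z",.062,"scene",(189,213.1)),("z",.062,"side",(351.3,172.9)),
("x",.045,"scene",(274.8,171.7)),("x",.045,"side",(312.9,237.1)),("x",.045,"wrist",(110,101)),("w",.08,"side",(275.8,281.7)),
("b1",.08,"side",(190+293/2.4,120+329/2.4)),("b1",.08,"scene",(100+565/2.9,130+25/2.9)),("b1",.08,"wrist",(71,31)),
("b2",.08,"side",(190+221/2.4,120+488/2.4)),("b3",.08,"side",(190+84/2.4,120+427/2.4)),("b3",.08,"scene",(368,130)),
("sens",.066,"side",(190+33/2.4,120+210/2.4)),("sens",.066,"scene",(371,217)),("sens",.066,"wrist",(337,50)),
("nut1","z","scene",(100+205/2.9,130+360/2.9)),("nut2","z","side",(190+206/2.4,120+356/2.4)),
("bd","z","side",(190+269/2.4,120+242/2.4)),("bd","z","side",(190+350/2.4,120+267/2.4)),("bd","z","side",(190+368/2.4,120+235/2.4)),
("bd","z","wrist",(116,163)),("bd","z","wrist",(175,163)),("bd","z","wrist",(176,203)),("bd","z","wrist",(118,203))]
for n,z,cn,uv in S:
    p=at(C[cn],uv,.005 if z=="z" else z,o); print(n,cn,np.round(p[:2],4),"r",round(np.hypot(*p[:2]),3))
E
```

```text
y scene [ 0.4551 -0.2473] r 0.518
y side [ 0.4445 -0.2428] r 0.507
z scene [ 0.4455 -0.1243] r 0.463
z side [ 0.4348 -0.1207] r 0.451
x scene [0.4413 0.099 ] r 0.452
x side [0.4321 0.1039] r 0.444
x wrist [0.435  0.1004] r 0.446
w side [0.429  0.2718] r 0.508
b1 side [0.3972 0.1889] r 0.44
b1 scene [0.4136 0.1827] r 0.452
b1 wrist [0.4027 0.1803] r 0.441
b2 side [0.3795 0.3452] r 0.513
b3 side [0.4885 0.3422] r 0.596
b3 scene [0.498  0.3363] r 0.601
sens side [0.6683 0.1442] r 0.684
sens scene [0.6834 0.1323] r 0.696
sens wrist [0.6756 0.1387] r 0.69
nut1 scene [ 0.4645 -0.187 ] r 0.501
nut2 side [0.4773 0.1812] r 0.511
bd side [0.4919 0.0256] r 0.493
bd side [0.4113 0.0242] r 0.412
bd side [ 0.413  -0.0252] r 0.414
bd wrist [0.4166 0.0264] r 0.417
bd wrist [0.4973 0.0232] r 0.498
bd wrist [ 0.4951 -0.0255] r 0.496
bd wrist [ 0.4137 -0.0251] r 0.414
```

>>> drive_tool --moves '[[1, [-2.9, 0, -4.1], 0], [1, [-2.9, 0, -4.1], 0], [1, [-2.9, 0, -4.1], 0], [1, [-2.9, 0, -4.1], 0], [1, [-2.9, 0, -4.1], 0], [1, [-2.9, 0, -4.0], 0], [1, [0, 0, 0], 0], [1, [0, 0, 0], 0]]' --force 50

```text
clock: 1.45
tool_pos: [0.4512, -0.2448, 0.2315]
tcp_rot: [-0.707, 0.0, -0.0, 0.707]
ft_force: [0.9, 0.0, 0.4]
grip_width: 0.0855
```

```bash
cat > look.py <<'E'
import sys
from rig import get_obs, eyes
from h import *
def look(n,name):
    o=get_obs(); c=eyes.camera(n); cv2.imwrite(f"pics/{name}.png",c["img"][:,:,::-1]); 
    print(o["clock"],np.round(o["tool_pos"],4),np.round(o["tcp_rot"],4),round(o["grip_width"],4),np.round(o["ft_force"],1)); return c,o
if __name__=="__main__": look(sys.argv[1],sys.argv[2])
E
python3 look.py wrist w1
```

```text
1.45 [ 0.4512 -0.2448  0.2315] [-7.070e-01  0.000e+00 -5.000e-04  7.072e-01] 0.0855 [0.9 0.  0.4]
```

View pics/w1.png

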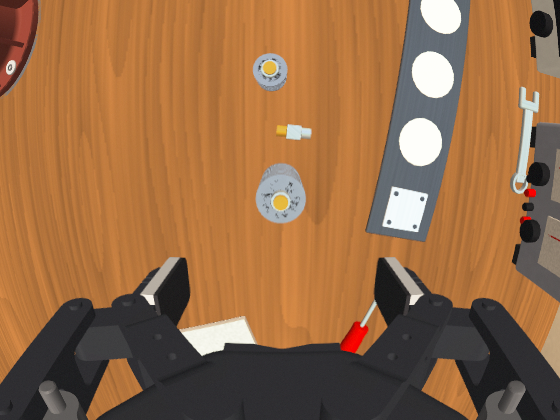

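```bash
python3 - <<'E'
from look import *
c,o=look("wrist","w1b")
print(at(c,(281,202),.1,o),at(c,(281,201),.0855,o),at(c,(269,68),.062,o), at(c,(405,210),.010,o))
for cc,p,r in discs(c,o): print(np.round(cc,1),np.round(p,4),round(r,4))
E
```

```text
1.5 [ 0.4515 -0.2444  0.2314] [-7.070e-01 -3.000e-04 -0.000e+00  7.072e-01] 0.0853 [-0.2 -0.  -0.6]
[ 0.44993928 -0.24573998  0.1       ] [ 0.44990025 -0.24835318  0.0855    ] [ 0.43842183 -0.12406343  0.062     ] [ 0.60110768 -0.27725646  0.01      ]
[441.1  15. ] [ 0.6464 -0.0295] 0.0263
[432.4  74.7] [ 0.6309 -0.1103] 0.0281
[419.9 142.1] [ 0.6159 -0.1941] 0.0282
[404.2 209.6] [ 0.6016 -0.2779] 0.0279
```

>>> drive_tool --moves '[[1, [-0.1, 4.0, -0.1], 0], [1, [0, 4.0, 0], 0], [1, [0, 4.0, 0], 0], [1, [0, 4.0, 0], 0], [1, [0, 3.1, 0], 0], [1, [0, 0, 0], 0], [0, [0, 0, 0], 0], [0, [0, 0, 0], 0]]' --force 50

```text
clock: 2.55
tool_pos: [0.4517, -0.2468, 0.0423]
tcp_rot: [0.708, 0.001, 0.001, -0.706]
ft_force: [0.2, 0.1, -0.6]
grip_width: 0.0516
```

>>> drive_tool --moves '[[0, [0, 0, 0], 0], [0, [0, 0, 0], 0], [0, [0, 0, 0], 0], [0, [0, 0, 0], 0], [0, [0, 0, 0], 0], [0, [0, 0, 0], 0], [0, [0, 0, 0], 0], [0, [0, 0, 0], 0]]'

```text
clock: 3.55
tool_pos: [0.4513, -0.2469, 0.0423]
tcp_rot: [0.708, 0.001, 0.001, -0.707]
ft_force: [-1.5, 0.7, 5.6]
grip_width: 0.045
```

```bash
python3 look.py wrist w2; python3 look.py side s2
```

```text
3.55 [ 0.4513 -0.2469  0.0423] [ 0.7077  0.0009  0.001  -0.7065] 0.045 [-1.5  0.7  5.6]
3.6 [ 0.4513 -0.2469  0.0423] [ 0.7077  0.0008  0.001  -0.7065] 0.0448 [-1.5  1.   6. ]
```

View pics/w2.png

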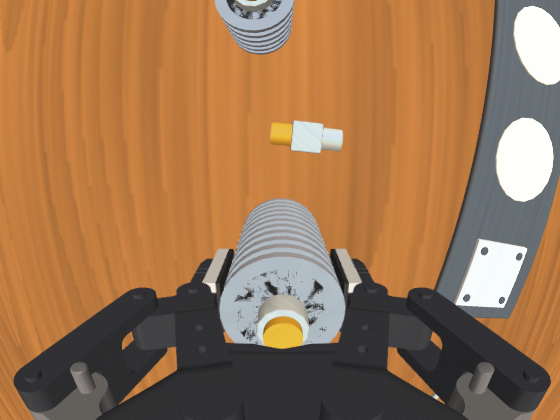

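View pics/s2.png

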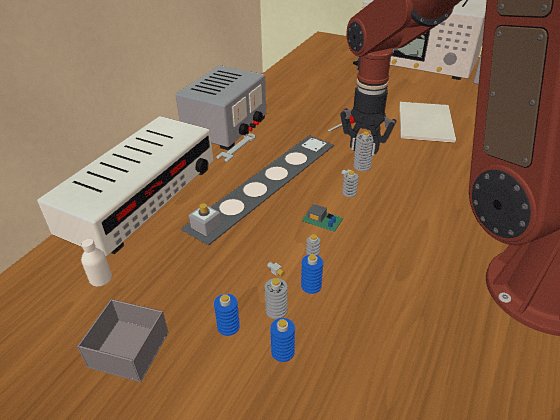

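>>> drive_tool --moves '[[0, [0, -1.0, 0], 0], [0, [0, -2.5, 0], 0], [0, [0, -3.0, 0], 0], [0, [0, -3.5, 0], 0], [0, [0, -3.0, 0], 0], [0, [0, 0, 0], 0], [0, [0, 0, 0], 0], [0, [0, 0, 0], 0]]' --force 60

```text
clock: 4.65
tool_pos: [0.4487, -0.245, 0.1681]
tcp_rot: [-0.706, 0.001, 0.001, 0.708]
ft_force: [-1.3, -0.1, -1.8]
grip_width: 0.0448
```

```bash
python3 look.py wrist w3; python3 look.py side s3
```

```text
4.65 [ 0.4487 -0.245   0.1681] [-0.7062  0.0012  0.0011  0.708 ] 0.0448 [-1.3 -0.1 -1.8]
4.7 [ 0.4488 -0.2451  0.1682] [-0.7063  0.0011  0.0011  0.7079] 0.0454 [ 0.3  0.2 -2.6]
```

View pics/w3.png

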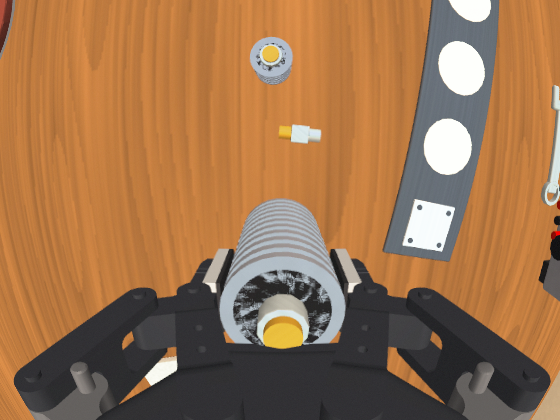

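View pics/s3.png

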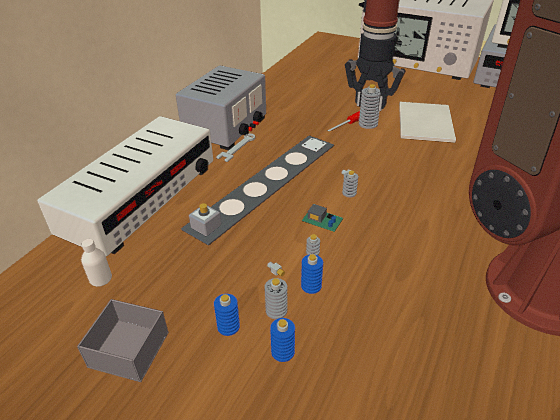

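```bash
python3 - <<'E'
from look import *
c=eyes.camera("scene");s=eyes.camera("side")
print(at(c,(347,345),0), at(c,(560,250+170),0), at(s,(110,245),0), at(s,(210,168),.0), at(s,(205,170),.03))
E
```

```text
[ 0.81745456 -0.06966847  0.        ] [1.10356551 0.07710891 0.        ] [0.82900492 0.27606443 0.        ] [ 0.79924158 -0.06380548  0.        ] [ 0.77821202 -0.01549267  0.03      ]
```

>>> drive_tool --moves '[[0, [3.0, 0, 4.3], 0], [0, [3.0, 0, 4.3], 0], [0, [3.0, 0, 4.3], 0], [0, [3.0, 0, 4.3], 0], [0, [3.0, 0, 4.3], 0], [0, [3.0, 0, 4.3], 0], [0, [3.0, 0, 4.4], 0], [0, [0, 0, 0], 0]]'

```text
clock: 5.85
tool_pos: [0.6615, 0.0596, 0.1696]
tcp_rot: [-0.707, -0.002, 0.001, 0.708]
ft_force: [-0.5, -1.1, -2.6]
grip_width: 0.0447
```

```bash
python3 look.py wrist w4; python3 look.py scene c4
```

```text
5.85 [0.6615 0.0596 0.1696] [-0.7067 -0.0018  0.0014  0.7075] 0.0447 [-0.5 -1.1 -2.6]
5.9 [0.6603 0.0577 0.1693] [ 7.072e-01  6.000e-04 -1.500e-03 -7.070e-01] 0.0448 [-0.2  0.1 -2.2]
```

View pics/w4.png

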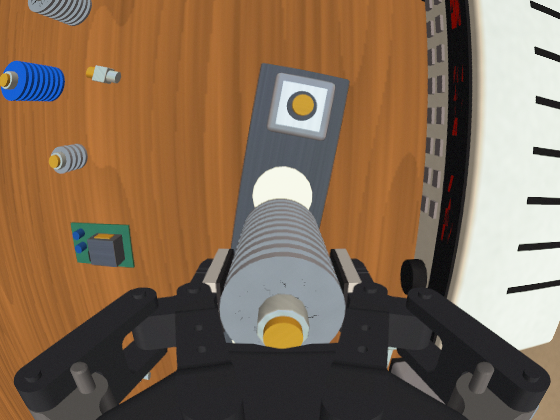

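View pics/c4.png

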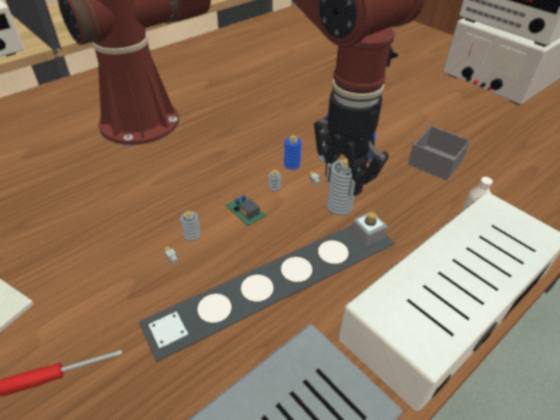

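>>> drive_tool --moves '[[0, [0, 3.0, 0], 0], [0, [0, 3.0, 0], 0], [0, [0, 3.0, 0], 0], [0, [0, 2.0, 0], 0], [0, [0, 0.6, 0], 0], [0, [0, 0.2, 0], 0], [0, [0, 0, 0], 0], [0, [0, 0, 0], 0]]'

```text
clock: 6.95
tool_pos: [0.6611, 0.0561, 0.0537]
tcp_rot: [0.707, 0.001, 0.001, -0.707]
ft_force: [0.4, -0.5, -2.4]
grip_width: 0.0449
```

```bash
python3 look.py wrist w5; python3 look.py side s5
```

```text
6.95 [0.6611 0.0561 0.0537] [ 0.7071  0.0009  0.0008 -0.7071] 0.0449 [ 0.4 -0.5 -2.4]
7.0 [0.6609 0.0561 0.0535] [ 7.071e-01  8.000e-04  7.000e-04 -7.071e-01] 0.0452 [ 0.3  0.5 -2.2]
```

View pics/w5.png

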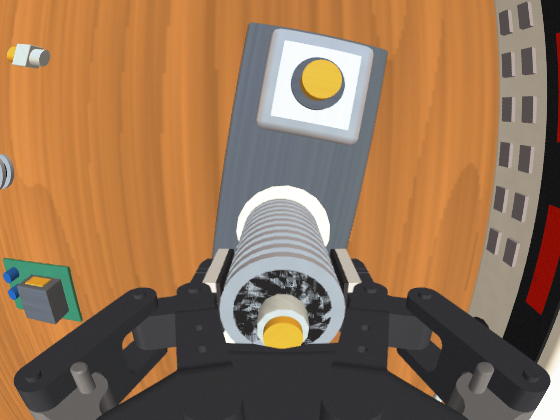

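View pics/s5.png

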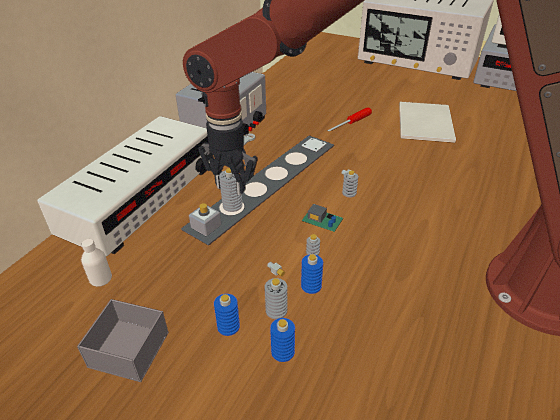

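>>> drive_tool --moves '[[0, [0, 0.15, 0], 0], [0, [0, 0.15, 0], 0], [0, [0, 0, 0], 0], [0, [0, 0, 0], 0], [0, [0, 0, 0], 0], [0, [0, 0, 0], 0], [0, [0, 0, 0], 0], [0, [0, 0, 0], 0]]'

```text
clock: 8.05
tool_pos: [0.6603, 0.0561, 0.0505]
tcp_rot: [-0.707, -0.0, -0.0, 0.707]
ft_force: [-2.9, 0.4, 5.0]
grip_width: 0.0449
```

>>> drive_tool --moves '[[0.6, [0, 0, 0], 0], [0.6, [0, 0, 0], 0], [0.6, [0, 0, 0], 0], [0.75, [0, 0, 0], 0], [0.75, [0, 0, 0], 0], [0.75, [0, -1.0, 0], 0], [0.75, [0, -3.0, 0], 0], [0.75, [0, -4.0, 0], 0]]'

```text
clock: 9.05
tool_pos: [0.659, 0.056, 0.1294]
tcp_rot: [-0.707, 0.001, 0.001, 0.707]
ft_force: [0.3, -0.9, 0.1]
grip_width: 0.064
```

>>> drive_tool --moves '[[1, [0, -4.5, 0], 0], [1, [0, -4.5, 0], 0], [1, [-3.8, 0, 3.5], 0], [1, [-3.8, 0, 3.5], 0], [1, [-3.8, 0, 3.6], 0], [1, [-3.8, 0, 3.6], 0], [1, [-3.7, 0, 3.6], 0], [1, [-3.7, 0, 3.5], 0]]'

```text
clock: 10.05
tool_pos: [0.4329, 0.2702, 0.2204]
tcp_rot: [-0.707, -0.001, -0.001, 0.707]
ft_force: [-0.4, 0.3, -0.1]
grip_width: 0.0854
```

>>> drive_tool --moves '[[1, [0, 0, 0], 0], [1, [0, 0, 0], 0], [1, [0, 0, 0], 0], [1, [0, 0, 0], 0], [1, [0, 0, 0], 0], [1, [0, 0, 0], 0], [1, [0, 0, 0], 0], [1, [0, 0, 0], 0]]'

```text
clock: 11.05
tool_pos: [0.434, 0.269, 0.2193]
tcp_rot: [0.707, -0.0, -0.0, -0.707]
ft_force: [-0.3, 0.3, 0.1]
grip_width: 0.0854
```

```bash
python3 look.py wrist w6; python3 look.py scene c6;python3 look.py side s6
```

```text
11.05 [0.434  0.269  0.2193] [ 0.7071 -0.     -0.     -0.7071] 0.0854 [-0.3  0.3  0.1]
11.1 [0.434  0.269  0.2193] [ 0.7071  0.     -0.     -0.7071] 0.0857 [-0.   0.2 -0.3]
11.15 [0.434  0.269  0.2193] [ 0.7071  0.     -0.     -0.7071] 0.0857 [ 0.1 -0.5 -0.3]
```

View pics/w6.png

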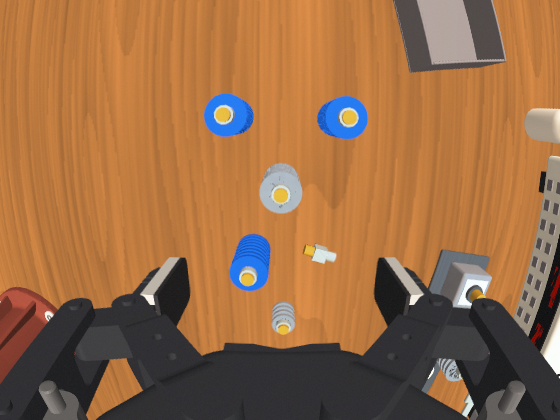

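View pics/c6.png

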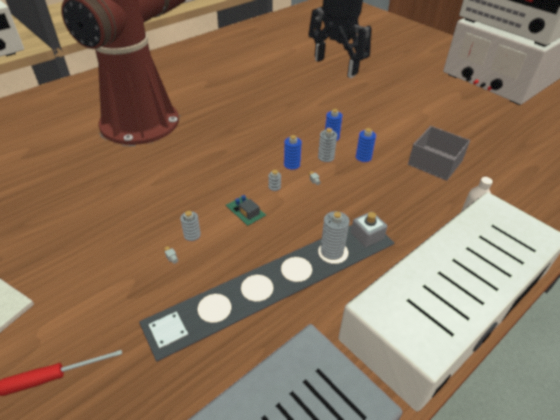

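View pics/s6.png

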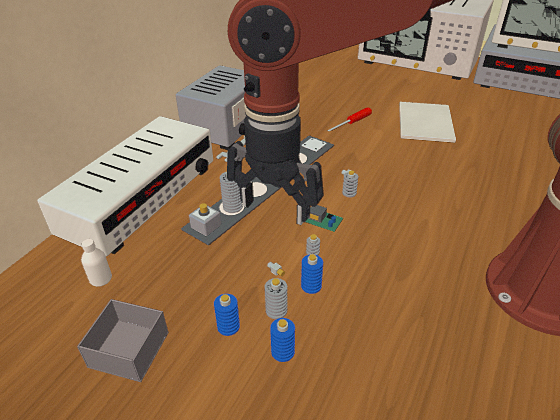

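```bash
python3 - <<'E'
from look import *
c,o=look("wrist","w6b")
for n,uv,z in [("w",(281,195),.08),("b1",(247,278),.08),("b2",(223,114),.08),("b3",(349,117),.08),("x",(283,329),.045),("nut",(320,253),.005)]: print(n,at(c,uv,z,o)[:2].round(4))
s=eyes.camera("scene"); d=eyes.camera("side")
print("y scene",at(s,(337,217),.108)[:2]); print("w scene", at(s,(328,133),.08)[:2])
E
```

```text
11.2 [0.434  0.2691 0.2193] [-0.7071 -0.      0.      0.7071] 0.0852 [-1.1 -0.5 -0.5]
w [0.4323 0.2721]
b1 [0.3992 0.1896]
b2 [0.3821 0.3445]
b3 [0.4915 0.3421]
x [0.4345 0.1028]
nut [0.4787 0.1847]
y scene [0.66754766 0.0481761 ]
w scene [0.44649119 0.25624944]
```

>>> drive_tool --moves '[[1, [-0.1, 4.0, 0.3], 0], [1, [0, 4.0, 0], 0], [1, [0, 4.0, 0], 0], [1, [0, 4.0, 0], 0], [1, [0, 3.1, 0], 0], [1, [0, 0, 0], 0], [1, [0, 0, 0], 0], [0, [0, 0, 0], 0]]' --force 50

```text
clock: 12.35
tool_pos: [0.4348, 0.2728, 0.0303]
tcp_rot: [-0.707, -0.001, -0.001, 0.708]
ft_force: [-0.3, -0.1, 0.2]
grip_width: 0.0694
```

>>> drive_tool --moves '[[0, [0, 0, 0], 0], [0, [0, 0, 0], 0], [0, [0, 0, 0], 0], [0, [0, 0, 0], 0], [0, [0, 0, 0], 0], [0, [0, 0, 0], 0], [0, [0, 0, 0], 0], [0, [0, 0, 0], 0]]'

```text
clock: 13.35
tool_pos: [0.4339, 0.2725, 0.0295]
tcp_rot: [-0.707, -0.001, -0.001, 0.707]
ft_force: [-0.6, -0.6, 6.2]
grip_width: 0.0389
```

```bash
python3 look.py wrist w7
```

```text
13.35 [0.4339 0.2725 0.0295] [-7.068e-01 -6.000e-04 -6.000e-04  7.074e-01] 0.0389 [-0.6 -0.6  6.2]
```

View pics/w7.png

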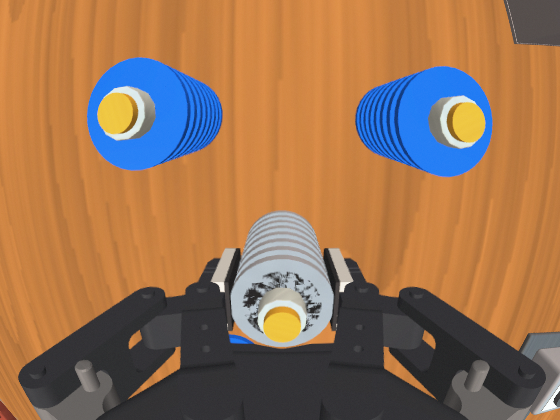

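>>> drive_tool --moves '[[0, [0, -1.0, 0], 0], [0, [0, -2.5, 0], 0], [0, [0, -3.5, 0], 0], [0, [0, -4.0, 0], 0], [0, [0, -4.0, 0], 0], [0, [0, 0, 0], 0], [0, [3.0, 0, -4.2], 0], [0, [3.0, 0, -4.2], 0]]' --force 60

```text
clock: 14.4
tool_pos: [0.4918, 0.1872, 0.1762]
tcp_rot: [0.707, -0.0, -0.002, -0.707]
ft_force: [1.0, 1.1, -1.7]
grip_width: 0.0388
```

>>> drive_tool --moves '[[0, [3.0, 0, -4.3], 0], [0, [3.0, 0, -4.3], 0], [0, [3.1, 0, -4.3], 0], [0, [3.1, 0, -4.3], 0], [0, [3.1, 0, -4.3], 0], [0, [0, 0, 0], 0], [0, [0, 0, 0], 0], [0, [0, 0, 0], 0]]'

```text
clock: 15.4
tool_pos: [0.6446, -0.0257, 0.177]
tcp_rot: [-0.707, 0.0, 0.001, 0.707]
ft_force: [-0.1, 0.2, -1.9]
grip_width: 0.0392
```

```bash
python3 look.py wrist w8; python3 look.py side s8
```

```text
15.4 [ 0.6446 -0.0257  0.177 ] [-7.069e-01  5.000e-04  1.400e-03  7.073e-01] 0.0392 [-0.1  0.2 -1.9]
15.45 [ 0.6449 -0.0257  0.1774] [-7.069e-01  1.000e-04  1.100e-03  7.073e-01] 0.0388 [ 0.7  0.4 -1.7]
```

View pics/w8.png

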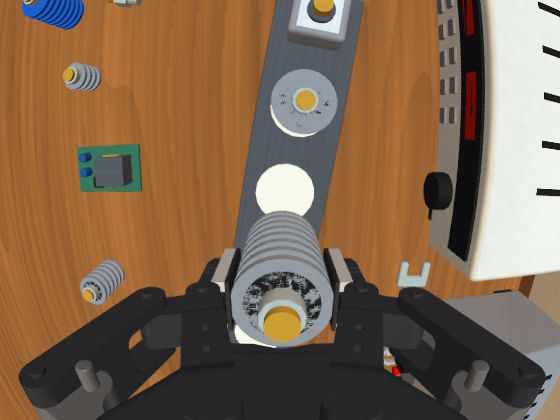

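View pics/s8.png

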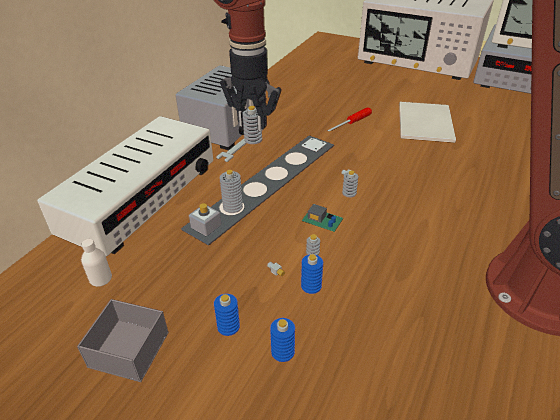

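```bash
python3 - <<'E'
from look import *
c,o=look("wrist","w8b")
print("y",at(c,(305.5,100),.108,o)[:2].round(4), "rim",at(c,(304,103),.093,o)[:2].round(4))
E
```

```text
15.5 [ 0.6452 -0.0257  0.1779] [-7.070e-01 -2.000e-04  9.000e-04  7.072e-01] 0.0387 [-0.  -0.5 -1.9]
y [0.6594 0.0561] rim [0.6594 0.0551]
```

>>> drive_tool --moves '[[0, [0, 3.5, 0], 0], [0, [0, 3.5, 0], 0], [0, [0, 3.5, 0], 0], [0, [0, 2.0, 0], 0], [0, [0, 1.0, 0], 0], [0, [0, 0.4, 0], 0], [0, [0, 0.3, 0], 0], [0, [0, 0, 0], 0]]'

```text
clock: 16.55
tool_pos: [0.6473, -0.0272, 0.0377]
tcp_rot: [0.707, 0.001, 0.001, -0.707]
ft_force: [0.9, 0.6, -0.7]
grip_width: 0.0386
```

>>> drive_tool --moves '[[0, [0, 0, 0], 0], [0, [0, 0, 0], 0], [0, [0, 0, 0], 0], [0, [0, 0, 0], 0], [0, [0, 0, 0], 0], [0, [0, 0, 0], 0], [0, [0, 0, 0], 0], [0, [0, 0, 0], 0]]'

```text
clock: 17.55
tool_pos: [0.6473, -0.0272, 0.0377]
tcp_rot: [0.707, 0.001, 0.001, -0.707]
ft_force: [0.2, -0.4, 5.9]
grip_width: 0.0386
```

```bash
python3 look.py wrist w9
```

```text
17.55 [ 0.6473 -0.0272  0.0377] [ 0.7073  0.0009  0.0009 -0.7069] 0.0386 [ 0.2 -0.4  5.9]
```

View pics/w9.png

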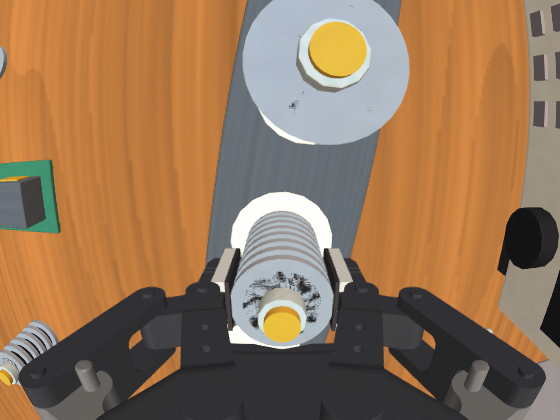

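>>> drive_tool --moves '[[0.6, [0, 0, 0], 0], [0.6, [0, 0, 0], 0], [0.6, [0, 0, 0], 0], [0.7, [0, 0, 0], 0], [0.7, [0, -1.0, 0], 0], [0.7, [0, -4.0, 0], 0], [0.7, [0, -5.0, 0], 0], [0.7, [0, -5.0, 0], 0]]'

```text
clock: 18.6
tool_pos: [0.646, -0.027, 0.1884]
tcp_rot: [0.707, 0.0, 0.0, -0.707]
ft_force: [-0.3, 0.3, -0.1]
grip_width: 0.0597
```

>>> drive_tool --moves '[[1, [0, -2.4, 0], 0], [1, [-4.2, 0, -1.9], 0], [1, [-4.1, 0, -2.0], 0], [1, [-4.1, 0, -1.9], 0], [1, [-4.1, 0, -1.9], 0], [1, [-4.1, 0, -1.9], 0], [1, [0, 0, 0], 0], [1, [0, 0, 0], 0]]'

```text
clock: 19.6
tool_pos: [0.4409, -0.1231, 0.2113]
tcp_rot: [0.707, 0.001, 0.001, -0.707]
ft_force: [-0.6, 0.3, -0.3]
grip_width: 0.0853
```

```bash
python3 look.py wrist w10; python3 look.py side s10
```

```text
19.6 [ 0.4409 -0.1231  0.2113] [ 7.073e-01  7.000e-04  1.000e-03 -7.069e-01] 0.0853 [-0.6  0.3 -0.3]
19.65 [ 0.4412 -0.123   0.2112] [ 7.073e-01  8.000e-04  6.000e-04 -7.069e-01] 0.0853 [-0.3 -0.7  0.3]
```

View pics/w10.png

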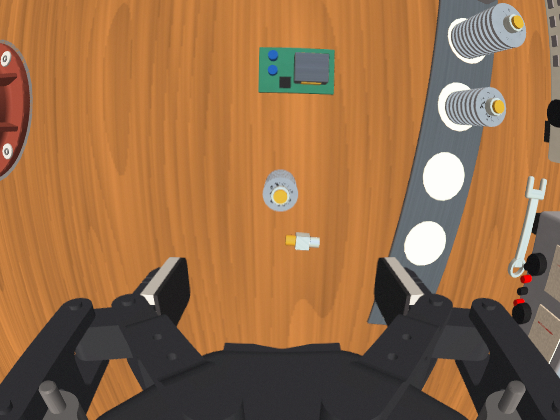

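View pics/s10.png

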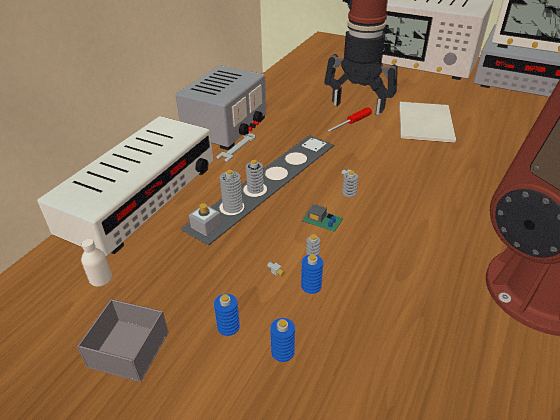

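```bash
python3 - <<'E'
from look import *
c,o=look("wrist","w10b")
print("z",at(c,(280.5,195.5),.062,o)[:2].round(4),"nut",at(c,(303,241),.005,o)[:2].round(4))
print("w",at(c,(498,106),.088,o)[:2].round(4))
for cc,p,r in discs(c,o): print(np.round(cc,1),np.round(p,4),round(r,4))
E
```

```text
19.7 [ 0.4412 -0.1229  0.211 ] [ 7.072e-01  8.000e-04  3.000e-04 -7.070e-01] 0.0854 [0.9 0.  0.2]
z [ 0.4393 -0.1225] nut [ 0.465  -0.1887]
w [ 0.6448 -0.0272]
[443.1 176.5] [ 0.6308 -0.1103] 0.0282
[424.5 243.5] [ 0.6159 -0.194 ] 0.0283
```

>>> drive_tool --moves '[[1, [-0.1, 4.0, 0], 0], [1, [0, 4.0, 0], 0], [1, [0, 4.0, 0], 0], [1, [0, 4.0, 0], 0], [1, [0, 3.2, 0], 0], [1, [0, 0, 0], 0], [1, [0, 0, 0], 0], [0, [0, 0, 0], 0]]' --force 40

```text
clock: 20.75
tool_pos: [0.4409, -0.1236, 0.0201]
tcp_rot: [0.708, 0.001, 0.001, -0.707]
ft_force: [0.2, 0.4, 0.2]
grip_width: 0.0699
```

>>> drive_tool --moves '[[0, [0, 0, 0], 0], [0, [0, 0, 0], 0], [0, [0, 0, 0], 0], [0, [0, 0, 0], 0], [0, [0, 0, 0], 0], [0, [0, 0, 0], 0], [0, [0, 0, 0], 0], [0, [0, 0, 0], 0]]'

```text
clock: 21.75
tool_pos: [0.4399, -0.1233, 0.0193]
tcp_rot: [0.707, 0.0, 0.001, -0.707]
ft_force: [-0.4, 0.9, 5.4]
grip_width: 0.033
```

```bash
python3 look.py wrist w11
```

```text
21.75 [ 0.4399 -0.1233  0.0193] [ 7.073e-01  4.000e-04  5.000e-04 -7.069e-01] 0.033 [-0.4  0.9  5.4]
```

View pics/w11.png

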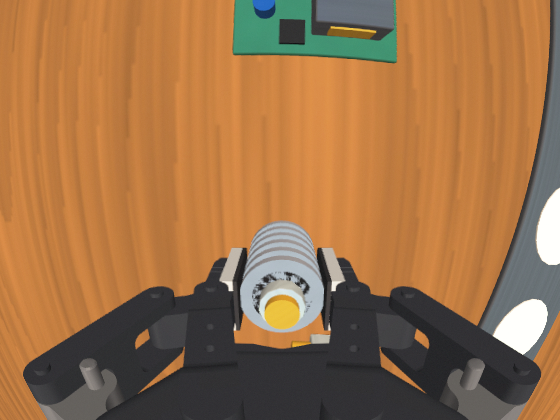

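>>> drive_tool --moves '[[0, [0, -1.0, 0], 0], [0, [0, -3.0, 0], 0], [0, [0, -3.5, 0], 0], [0, [0, -3.5, 0], 0], [0, [4.8, 0, 0.3], 0], [0, [4.8, 0, 0.3], 0], [0, [4.8, 0, 0.3], 0], [0, [4.8, 0, 0.3], 0]]'

```text
clock: 22.8
tool_pos: [0.6319, -0.1107, 0.1281]
tcp_rot: [-0.707, 0.0, 0.0, 0.707]
ft_force: [0.6, -0.7, -1.2]
grip_width: 0.0331
```

>>> drive_tool --moves '[[0, [0, 0, 0], 0], [0, [0, 3.5, 0], 0], [0, [0, 3.5, 0], 0], [0, [0, 2.0, 0], 0], [0, [0, 0.6, 0], 0], [0, [0, 0.3, 0], 0], [0, [0, 0, 0], 0], [0, [0, 0, 0], 0]]'

```text
clock: 23.8
tool_pos: [0.6321, -0.1113, 0.0307]
tcp_rot: [0.707, 0.001, 0.001, -0.707]
ft_force: [0.3, -0.4, -0.7]
grip_width: 0.033
```

```bash
python3 look.py wrist w12
```

```text
23.8 [ 0.6321 -0.1113  0.0307] [ 0.7073  0.0008  0.0008 -0.7069] 0.033 [ 0.3 -0.4 -0.7]
```

View pics/w12.png

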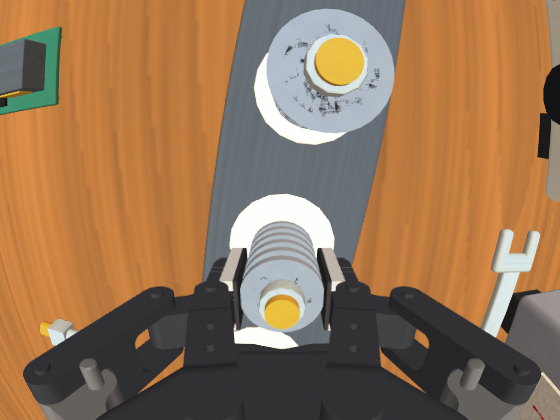

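>>> drive_tool --moves '[[0, [0, 0.15, 0], 0], [0, [0, 0.15, 0], 0], [0, [0, 0, 0], 0], [0, [0, 0, 0], 0], [0, [0, 0, 0], 0], [0, [0, 0, 0], 0], [0, [0, 0, 0], 0], [0, [0, 0, 0], 0]]'

```text
clock: 24.85
tool_pos: [0.6313, -0.1111, 0.0274]
tcp_rot: [0.707, 0.0, 0.0, -0.707]
ft_force: [-2.2, 1.6, 5.5]
grip_width: 0.0329
```

>>> drive_tool --moves '[[0.6, [0, 0, 0], 0], [0.6, [0, 0, 0], 0], [0.6, [0, 0, 0], 0], [0.7, [0, 0, 0], 0], [0.7, [0, -1.0, 0], 0], [0.7, [0, -4.0, 0], 0], [0.7, [0, -5.0, 0], 0], [0.7, [0, -5.0, 0], 0]]'

```text
clock: 25.85
tool_pos: [0.631, -0.111, 0.1784]
tcp_rot: [0.707, 0.0, 0.0, -0.707]
ft_force: [0.3, -0.4, 0.5]
grip_width: 0.0599
```

>>> drive_tool --moves '[[1, [0, -3.0, 0], 0], [1, [-3.2, 0, 3.5], 0], [1, [-3.3, 0, 3.5], 0], [1, [-3.3, 0, 3.5], 0], [1, [-3.3, 0, 3.6], 0], [1, [-3.3, 0, 3.6], 0], [1, [-3.3, 0, 3.6], 0], [1, [0, 0, 0], 0]]'

```text
clock: 26.85
tool_pos: [0.432, 0.1038, 0.2067]
tcp_rot: [-0.707, -0.001, 0.001, 0.707]
ft_force: [0.7, 0.1, -0.2]
grip_width: 0.0856
```

```bash
python3 look.py wrist w13; python3 look.py side s13
```

```text
26.85 [0.432  0.1038 0.2067] [-0.7069 -0.0014  0.0013  0.7073] 0.0856 [ 0.7  0.1 -0.2]
26.9 [0.4335 0.1028 0.207 ] [ 7.072e-01  1.600e-03 -3.000e-04 -7.070e-01] 0.0856 [-0.3 -0.5  0.1]
```

View pics/w13.png

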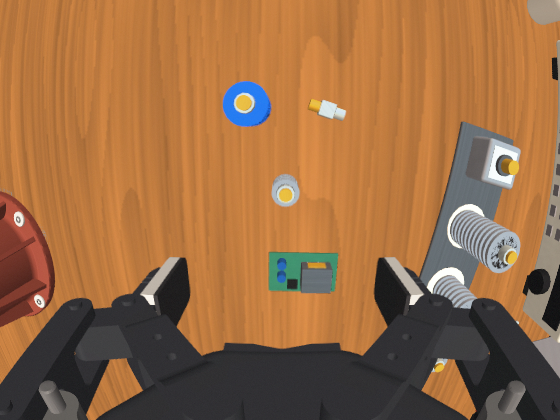

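View pics/s13.png

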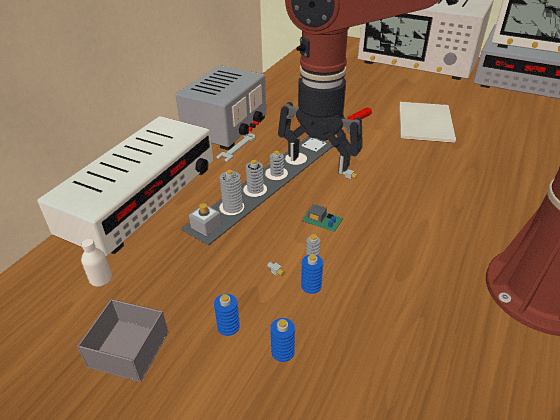

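```bash
python3 - <<'E'
from look import *
c,o=look("wrist","w13b")
print("x",at(c,(285.5,194.5),.045,o)[:2].round(4),"b1",at(c,(243.5,102.5),.08,o)[:2].round(4),
 "board",[at(c,u,.002,o)[:2].round(4) for u in [(269,253),(337,254),(335,293),(270,291)]],"trafo top",at(c,(303,280),.029,o)[:2].round(3))
E
```

```text
26.95 [0.4344 0.1021 0.2072] [ 7.072e-01  1.200e-03  4.000e-04 -7.070e-01] 0.0856 [ 0.4 -0.3  0.7]
x [0.4374 0.1006] b1 [0.4022 0.1862] board [array([0.4192, 0.0217]), array([0.4988, 0.02  ]), array([ 0.4998, -0.0328]), array([ 0.4197, -0.029 ])] trafo top [0.458 0.   ]
```

>>> drive_tool --moves '[[1, [0.2, 4.0, -0.1], 0], [1, [0, 4.0, 0], 0], [1, [0, 4.0, 0], 0], [1, [0, 4.0, 0], 0], [1, [0, 3.0, 0], 0], [1, [0, 1.0, 0], 0], [1, [0, 0, 0], 0], [0, [0, 0, 0], 0]]' --force 30

```text
clock: 28.0
tool_pos: [0.4378, 0.1009, 0.0076]
tcp_rot: [-0.707, -0.001, -0.001, 0.707]
ft_force: [0.2, 0.6, -0.4]
grip_width: 0.0699
```

>>> drive_tool --moves '[[0, [0, 0, 0], 0], [0, [0, 0, 0], 0], [0, [0, 0, 0], 0], [0, [0, 0, 0], 0], [0, [0, 0, 0], 0], [0, [0, 0, 0], 0], [0, [0, 0, 0], 0], [0, [0, 0, 0], 0]]'

```text
clock: 29.0
tool_pos: [0.4367, 0.1011, 0.0072]
tcp_rot: [-0.707, -0.0, -0.0, 0.707]
ft_force: [-2.3, 0.2, 6.4]
grip_width: 0.027
```

```bash
python3 look.py wrist w14
```

```text
29.0 [0.4367 0.1011 0.0072] [-7.071e-01 -5.000e-04 -3.000e-04  7.071e-01] 0.027 [-2.3  0.2  6.4]
```

View pics/w14.png

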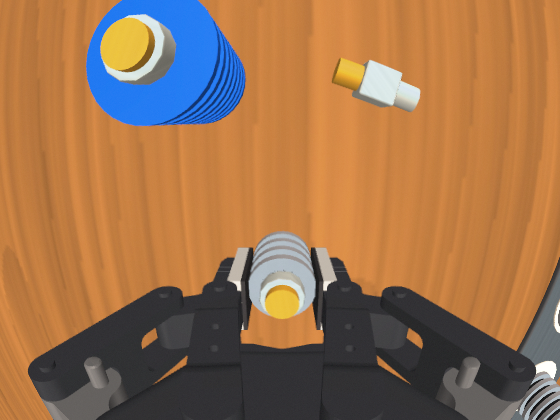

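>>> drive_tool --moves '[[0, [0, -1.0, 0], 0], [0, [0, -3.0, 0], 0], [0, [0, -4.0, 0], 0], [0, [0, -4.0, 0], 0], [0, [0, -3.0, 0], 0], [0, [2.5, 0, -4.2], 0], [0, [2.5, 0, -4.2], 0], [0, [2.6, 0, -4.2], 0]]'

```text
clock: 30.05
tool_pos: [0.5124, -0.026, 0.1567]
tcp_rot: [-0.707, -0.0, -0.0, 0.707]
ft_force: [0.2, 0.9, -0.6]
grip_width: 0.027
```

>>> drive_tool --moves '[[0, [2.6, 0, -4.2], 0], [0, [2.6, 0, -4.2], 0], [0, [2.6, 0, -4.2], 0], [0, [2.6, 0, -4.3], 0], [0, [0, 0, 0], 0], [0, [0, 0, 0], 0], [0, [0, 0, 0], 0], [0, [0, 0, 0], 0]]'

```text
clock: 31.05
tool_pos: [0.6156, -0.1928, 0.1564]
tcp_rot: [-0.707, -0.0, 0.001, 0.707]
ft_force: [1.1, -0.4, -0.4]
grip_width: 0.027
```

```bash
python3 look.py wrist w15
```

```text
31.05 [ 0.6156 -0.1928  0.1564] [-7.070e-01 -4.000e-04  6.000e-04  7.072e-01] 0.027 [ 1.1 -0.4 -0.4]
```

View pics/w15.png

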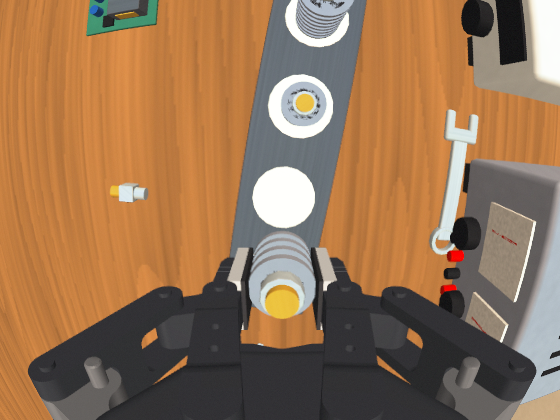

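>>> drive_tool --moves '[[0, [0, 3.5, 0], 0], [0, [0, 3.5, 0], 0], [0, [0, 3.5, 0], 0], [0, [0, 2.5, 0], 0], [0, [0, 0.7, 0], 0], [0, [0, 0.3, 0], 0], [0, [0, 0.2, 0], 0], [0, [0, 0, 0], 0]]'

```text
clock: 32.1
tool_pos: [0.6169, -0.1943, 0.0155]
tcp_rot: [0.707, 0.001, 0.001, -0.707]
ft_force: [0.4, -0.2, -0.3]
grip_width: 0.0272
```

```bash
python3 look.py wrist w16
```

```text
32.1 [ 0.6169 -0.1943  0.0155] [ 7.074e-01  7.000e-04  6.000e-04 -7.068e-01] 0.0272 [ 0.4 -0.2 -0.3]
```

View pics/w16.png

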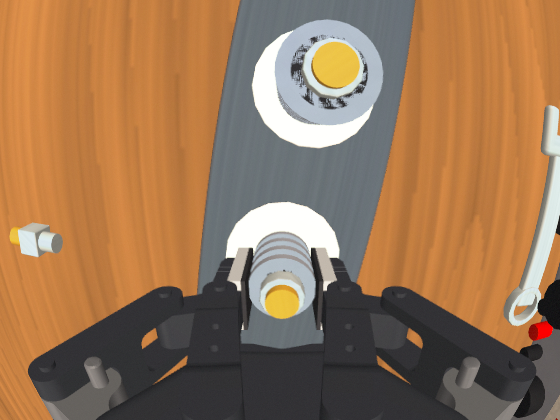

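>>> drive_tool --moves '[[0, [0, 0, 0], 0], [0, [0, 0, 0], 0], [0.5, [0, 0, 0], 0], [0.5, [0, 0, 0], 0], [0.6, [0, 0, 0], 0], [0.6, [0, 0, 0], 0], [0.6, [0, -1.0, 0], 0], [0.6, [0, -4.0, 0], 0]]'

```text
clock: 33.15
tool_pos: [0.6133, -0.1928, 0.062]
tcp_rot: [-0.706, 0.002, 0.002, 0.708]
ft_force: [0.1, -0.7, -0.2]
grip_width: 0.0513
```

>>> drive_tool --moves '[[0.6, [0, -5.0, 0], 0], [0.6, [0, -5.0, 0], 0], [1, [-5.0, 0, 0], 0], [1, [-5.0, 0, 0], 0], [1, [-5.0, 0, 0], 0], [1, [0, -4, 0], 0], [1, [0, 0, 0], 0], [1, [0, 0, 0], 0]]'

```text
clock: 34.15
tool_pos: [0.4668, -0.1944, 0.2054]
tcp_rot: [0.708, 0.001, 0.001, -0.707]
ft_force: [0.6, -0.4, 0.4]
grip_width: 0.0855
```

```bash
python3 look.py wrist w17; python3 look.py side s17; python3 look.py scene c17; python3 - <<'E'
import cv2
a=cv2.imread("pics/s17.png")[130:250,180:360];b=cv2.imread("pics/c17.png")[180:350,140:400]
cv2.imwrite("pics/s17z.png",cv2.resize(a,None,fx=4,fy=4,interpolation=2));cv2.imwrite("pics/c17z.png",cv2.resize(b,None,fx=3,fy=3,interpolation=2))
E
```

```text
34.15 [ 0.4668 -0.1944  0.2054] [ 7.075e-01  8.000e-04  7.000e-04 -7.067e-01] 0.0855 [ 0.6 -0.4  0.4]
34.2 [ 0.4665 -0.1941  0.2046] [ 7.072e-01  3.000e-04  2.000e-04 -7.070e-01] 0.0855 [ 0.1 -0.5 -0.5]
34.25 [ 0.4662 -0.1939  0.2041] [-7.070e-01  0.000e+00  2.000e-04  7.072e-01] 0.0854 [ 0.5 -0.5 -0. ]
```

View pics/w17.png

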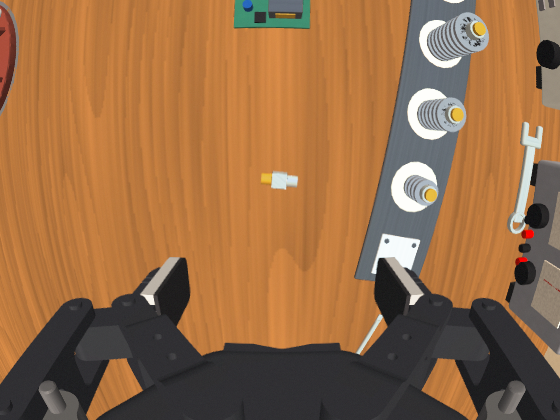

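View pics/s17z.png

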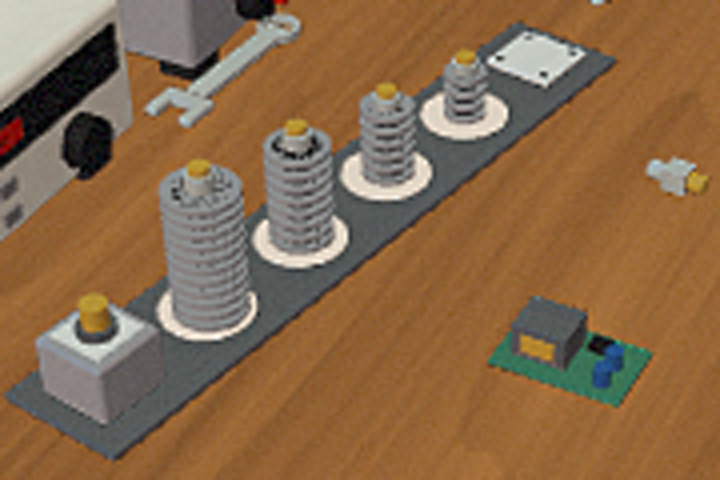

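View pics/c17z.png

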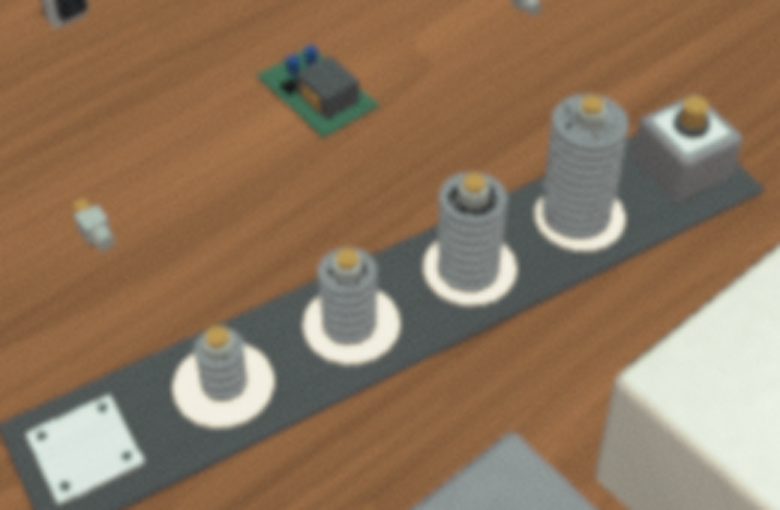

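```bash
python3 - <<'E'
from look import *
s=eyes.camera("scene"); d=eyes.camera("side")
D=[[.6649,.0548],[.65,-.0288],[.635,-.112],[.62,-.1954]]; E=[[.6586,.0565],[.6436,-.0275],[.6286,-.1111],[.6136,-.1947]]
H=[.108,.088,.070,.053]
for p,h,q in zip([(592,104),(475,183),(347,258),(217,336)],H,D): print("scene",1e3*(at(s,(140+p[0]/3,180+p[1]/3),h)[:2]-q))
for p,h,q in zip([(200,168),(296,127),(386,91),(465,58)],H,E): print("side",1e3*(at(d,(180+p[0]/4,130+p[1]/4),h)[:2]-q))
E
```

```text
scene [-1.0642815  -1.83465505]
scene [ 2.28292058 -1.61512597]
scene [ 0.64026332 -1.35105076]
scene [0.80530485 0.66733761]
side [-5.51181761  0.61090425]
side [-2.01034358  0.50840822]
side [-2.88739481  1.74062839]
side [-3.04903002  4.21690871]
```

All four loads come out within about 6 mm of their disc centres in both fixed cameras, so I'm handing in.

```bash
python3 -c "
from rig import sign_off,get_obs
print(get_obs()['clock']); print(sign_off())"
```

```text
34.4
the job is handed in; nothing more can be done
None
```

I stood all four loads upright on the discs in order of height and handed the job in at 34.4 s; no verdict is reported. Going away from the power sensor the order is load_y, load_w, load_z, load_x. Each was picked up and put down once, with no regrasping needed.

- **Centring:** in the last pictures each load's connector top lay within about 3 mm of its disc's centre in the scene camera. In the side camera it was within about 6 mm. The limit is 14 mm.
- **Camera disagreement:** the scene and side cameras differed by 6 to 15 mm in absolute position. I went by the wrist camera, which fell between them.
- **Side camera, last disc:** the disc under load_x was not detected in this view, so its centre there was extrapolated from the other three.
- **Circuit board:** the arm never touched it, and it looked in place in the last pictures; I did not measure it again at the end.
- **Other checks:** the gripper was clear of everything at the end, and the wrist force never read more than about 7 N.

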